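Tap a tip onto a bench pipette

ROBOT

A 6-joint arm with a two-finger parallel gripper is mounted at the origin on a cart in front of the work surface, level with it; the furniture and walls round the work are solid. World frame = base frame: x ahead of the robot, y to its left, z up, the work surface at z = 0. Lengths are in m, angles in degrees, forces in N, time in s.
With the tool pointing down it reaches from about 0.3 to 0.75 m from the base axis. Payload 8.5 kg.
Tool frame: the origin (TCP) lies between the finger pads; the fingertips stand 22 mm ahead of it and the grasp point (between the pads) lies 3 mm ahead of it (env.nose_length is the distance from the TCP to the fingertips, in m); z points along the fingers, x is the direction in which the jaws open and shut, and the axes are right-handed (so a half turn about z gives the same grasp; the last joint's range is limited). The gripper opens to 85 mm and grips with 20 to 120 N. Pads are 22 mm wide; open, the fingers measure 114 mm over their backs; the gripper's body (76 mm by 85 mm) begins 54 mm behind the grasp point. The pads swing forward as they close: fully open they stand 13 mm farther back than shut.
Start: joints at [-89.399, 21.807, 74.336, -0, 83.858, -12.336], TCP at [0.123, -0.536, 0.222] pointing down, gripper open.
Joint ranges: [-178.18, 178.18], [-50.72, 133.34], [12.68, 142.11], [-81.47, 261.47], [9.98, 163.14], [-165.26, 165.26]. Speed limits (degrees/s): [136.94, 136.94, 180, 180, 180, 180].

INTERFACE

Orientations are given as a 3x3 rotation matrix whose columns are the frame's x, y, z axes.
In Python, from rig import env gives the robot as it stands.
- The arm moves only by the tool arm_command, never from a script. Its argument "steps" is a list of rows, each an object with "delta_pos": the shift along the world's x, y, z in mm, a list of three; "dr": the turn, a rotation vector about the world's x, y, z in degrees, a list of three. In form: [{"delta_pos": [dx, dy, dz], "dr": [wx, wy, wz]}, ...]. A call has 1 to 20 rows; each row shifts and turns the commanded pose from where the row before left it; what a row does not reach is not made up. A row lasts 1/10 s, in which the tool goes at most 50 mm and 8.59 degrees, less where a joint would pass 70% of its speed; a pose out of reach is approached as far as the arm can. A call with a gripper value outside its range is refused whole. "grip" is the opening, from 0 (shut) to 1 (fully open), set as the call begins (left out, the last holds). The fingers move at their own pace and stop on an object; "squeeze" is the grip in N (left out, the last holds). Time passes only in rows, so rows that do not move let the fingers close. It gives the time, the measured TCP pose, the force and the opening at its end, in the units of the state.
- env.observe(): the state, without advancing time (a new reading comes with each control period).
- env.get_image(name): name is "scene" or "top"; returns the picture (480x640x3 uint8, blue, green, red); there is no depth.
- env.get_calibration(name): a dict with "fx", "fy", "cx", "cy" (pixels), "view" (4x4, takes a point from world to camera coordinates). Camera axes: x right, y up, looking along -z (the intrinsics and any distortion apply to the point x, -y, -z); pixel columns grow to the right and rows downward; lengths in m; the calibration is good to about 2 mm. A picture is of the moment at which its call begins. get_calibration takes no time and is no camera call.
- env.close_job(): hands the job in, once; it reports no verdict.
The state is a dict: "time_s": time; "q": joint angles; "qvel": joint speeds; "joint_efforts": joint torques, N m; "position": TCP position; "tool_rot": TCP orientation; "ft_force": force on the tool from outside, world axes, zero at the start; "wrist_torque": the same for the moment, N m; "grip_width": finger opening in m.
Only numpy, scipy, OpenCV 4.12 (cv2) and the standard library are available. Lean on these libraries where they do the work, as an engineer would, in place of code of your own. Each camera call takes 0.05 s, during which the arm holds its last target. There are 200 camera calls.

TASK

Take the short white pipette out of its stand and tap it straight down into the orange-collared tip where that stands in the rack, firmly but without ramming it, until the collar is fully home against the pipette's grey shoulder and friction alone holds it. Then lift the tip out with the pipette and put the pipette back upright in the hole of its stand, the tip still fully home and hanging free. Leave the other tips and the other things alone.

Things in the scene. Friction and masses are not known exactly. Their poses are not given: they have to be found in the camera images.
- pipette_grip (a point): Centre of the white round grip of the pipette: loose, upright, symmetric about its axis, 112 mm long, 95 to 170 g. z along the axis, up. Grip 24 mm across from 31 mm below this point to 27 mm above it, orange button 17 mm across up to 35 mm above; grey flange 42 mm across from 37 to 31 mm below; grey neck 22 mm across below that, down to the shoulder 55 mm below.
- pipette_shoulder (a point): Point on the pipette's axis in the plane of its flat grey shoulder, which faces down: 55 mm below pipette_grip, 18 mm below the flange's underside; z along the axis, up towards the button. A tip that is fully home has its top rim against the shoulder.
- pipette_nose (a point): Lower end of the pipette: end of its steel nose cone (the tapered shank), 22 mm below the shoulder; 6 mm across at this rounded end, 13 mm at the shoulder. It starts in the stand, the flange resting on the shelf round the hole.
- tip_orange_mouth (a point): Centre of the mouth, in the plane of the top rim, of the loose tip with the orange collar; z up its axis. Collar 23 mm across, 12 mm high, its underside on the rack's deck. Tapered socket, 12 mm wide here, about 22 mm deep, matching the nose but tight, with a springy wall: the nose drops in until the rim is about 5 to 6 mm short of the shoulder.
- tip_orange_end (a point): Lower end of the orange tip, 62 mm below its mouth; the pale body tapers to 5 mm here; about 70 g. Over the last 5 to 6 mm onto the nose the push needed grows, to some 10 to 20 N; when the rim meets the shoulder it stops hard. More than 50 N would damage it. It then stays on by friction and comes off only with a pull of several newtons.
- tip_green_mouth (a point): Centre of the mouth of a like tip with a green collar, in another hole of the rack. To be left alone.
- tip_black_mouth (a point): Centre of the mouth of a like tip with a black collar, in another hole of the rack. To be left alone.
- rack_deck (a point): Centre of the top face of the blue rack's deck (fixed; 66 x 170 mm, 70 mm high, open below). Three 19.5 mm holes in a row along its y, 50 mm apart, the middle one here. A tip in a hole has its mouth 12 mm above the deck and its lower end 20 mm above the worktop.
- stand_hole (a point): Centre of the 30.5 mm hole, in the top face of the stand's aluminium shelf, 110 mm above the worktop (fixed; 8 mm thick, 66 mm wide along y; column at +x, 46 mm from the hole's axis). The pipette hangs here by its flange, shoulder 18 mm below this plane; a fitted tip then ends 30 mm above the worktop, clear of all.
- cup: Specimen cup with red lid, 58 mm across and 66 mm high, loose; origin under its centre. Bystander.
- timer: White countdown timer, 66 x 66 x 19 mm, loose; origin under its centre. Bystander.
- bottle: Small white reagent bottle with grey cap, 42 mm across and 70 mm high, loose; origin under its centre. Bystander.
Not all that is in view belongs to the job. Of the things like the part that bears pipette_grip, leave any that is black, green or yellow; of the rest the smaller one is meant.

How it is judged:
By the outcome, as a careful person would: the job done as asked, in the order asked, and still so for the second after the job is handed in, with the robot touching nothing.
It also fails if it takes over 51 s, if anything falls off the work surface, if the arm or the gripper's body presses on something with over 40 N, if the wrist force passes 120 N, or if a joint passes its speed limit or range.

## Working session

There is one attempt and no reset: what is moved stays moved. The work goes in short steps, Python scripts to look and compute and a tool call to move; the robot and the scene stay as the last step left them, time stands still between calls to the robot, and variables do not carry over. Pictures are saved under pics/ and viewed, about 8 in all and at most 12, crops included, and the job is handed in when it is done.

Besides the shell and the picture viewer there is one more tool, called after "Emit:" as a command line: name --argument value ..., lists and objects as JSON in quotes. arm_command: Moves the arm, as the interface text tells. Its arguments: {"type":"object","properties":{"steps":{"type":"array"},"grip":{"type":"number"},"squeeze":{"type":"number"}},"required":["steps"]}

```bash
mkdir -p pics; ls; cat > h.py <<'E'
from rig import env
import numpy as np, cv2
def ray(cam,u,v):
    c=env.get_calibration(cam); V=np.array(c["view"]); R=V[:3,:3]; o=-R.T@V[:3,3]
    d=R.T@np.array([(u-c["cx"])/c["fx"],-(v-c["cy"])/c["fy"],-1.]); return o,d/np.linalg.norm(d)
def onz(cam,u,v,z):
    o,d=ray(cam,u,v); return o+d*(z-o[2])/d[2]
def proj(cam,p):
    c=env.get_calibration(cam); q=np.array(c["view"])@np.append(p,1); return np.array([c["cx"]-c["fx"]*q[0]/q[2], c["cy"]+c["fy"]*q[1]/q[2]])
E
python3 - <<'E'
from h import *
for n in("scene","top"):
    cv2.imwrite(f"pics/{n}0.png",env.get_image(n)); c=env.get_calibration(n); print(n,{k:v for k,v in c.items() if k!="view"}, ray(n,320,240))
print(env.observe())
E
```

```text
pics
scene {'fx': 605.1311836050307, 'fy': 605.1311836050307, 'cx': 316.5818895463744, 'cy': 235.9082825419889} (array([-0.06849689,  0.64068222,  0.86377717]), array([ 0.50178404, -0.57027023, -0.65038808]))
top {'fx': 523.9093870490387, 'fy': 523.9093870490387, 'cx': 318.3659389324417, 'cy': 238.19827696982156} (array([ 0.30853461, -0.02902919,  1.33636143]), array([ 0.16550498, -0.00448038, -0.98619878]))
{'time_s': 0.1, 'q': array([-8.93975338e+01,  2.18363505e+01,  7.43783455e+01, -6.55116354e-04,
        8.38573885e+01, -1.23368180e+01]), 'qvel': array([ 0.08207312, -0.09371342, -0.09698255, -0.0470472 ,  0.04438461,
        0.01383111]), 'joint_efforts': array([ 3.76233380e-03, -4.49217474e+01, -2.31654078e+01, -1.88793406e-04,
        3.71965813e-03, -4.39025627e-06]), 'position': array([ 0.12313725, -0.53576543,  0.22149299]), 'tool_rot': array([[ 2.23919583e-01, -9.74607624e-01, -2.45964762e-05],
       [-9.74606846e-01, -2.23919436e-01,  1.25792152e-03],
       [-1.23148753e-03, -2.57701368e-04, -9.99999209e-01]]), 'ft_force': array([-0.14946342,  0.00860501, -0.33394881]), 'wrist_torque': array([-0.07164968, -0.01737512,  0.02895175]), 'grip_width': 0.0856459501852755}
```

View pics/scene0.png

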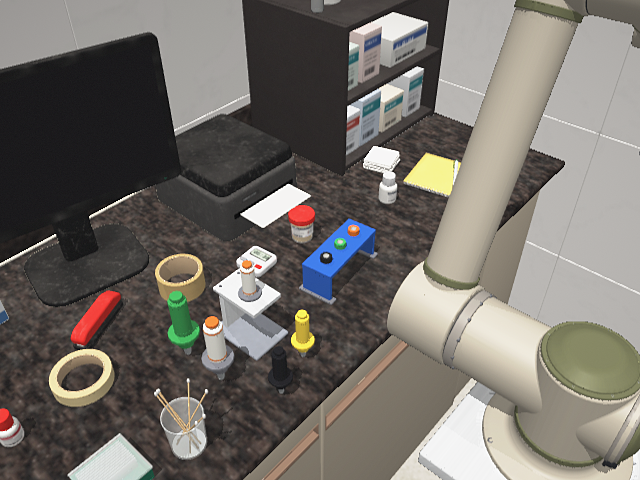

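View pics/top0.png

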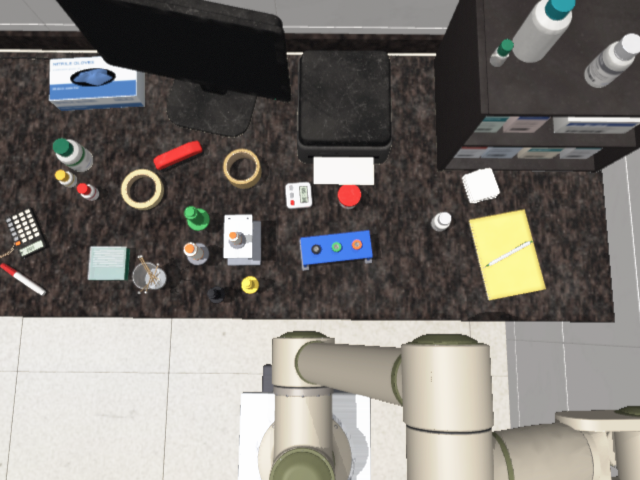

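Scene view: the white pipettes with orange buttons are at (247,280), in the stand, and at (214,340), standing loose and larger. The black (280,370), green (180,320) and yellow (303,330) ones are excluded. The smaller one, in the stand, is the one meant. The orange tip is at (353,230) in the scene view and (357,244) in the top view. I'll measure next and confirm with a crop.

```bash
python3 - <<'E'
from h import *
ims={n:cv2.imread(f"pics/{n}0.png") for n in("scene","top")}
S=ims["scene"][205:395,165:385]; T=ims["top"][170:300,170:390]
cv2.imwrite("pics/crop1.png",np.vstack([cv2.resize(S,(660,570),interpolation=cv2.INTER_CUBIC)]))
cv2.imwrite("pics/crop2.png",cv2.resize(T,(792,468),interpolation=cv2.INTER_CUBIC))
for n,im in ims.items():
    h=cv2.cvtColor(im,cv2.COLOR_BGR2HSV)
    m=cv2.inRange(h,(6,150,120),(18,255,255))
    k,_,st,ce=cv2.connectedComponentsWithStats(m)
    for i in range(1,k):
        if st[i,4]>15: print(n,"orange",st[i],ce[i].round(1),"z.18",onz(n,*ce[i],.18).round(4),"z.082",onz(n,*ce[i],.082).round(4))
    m=cv2.inRange(h,(105,150,60),(125,255,255)); k,_,st,ce=cv2.connectedComponentsWithStats(m)
    for i in range(1,k):
        if st[i,4]>200:
            print(n,"blue",st[i],ce[i].round(1))
            if n=="top":
                c=max(cv2.findContours((_==i).astype(np.uint8),0,2)[0],key=cv2.contourArea); r=cv2.minAreaRect(c); print(r,onz(n,*r[0],.07),[onz(n,*p,.07).round(3)[:2] for p in cv2.boxPoints(r)])
E
```

```text
scene orange [348 225  11  11  78] [353.  230.8] z.18 [ 0.4315 -0.0159  0.18  ] z.082 [ 0.5031 -0.1099  0.082 ]
scene orange [242 261  10   7  57] [246.5 263.9] z.18 [0.511  0.1674 0.18  ] z.082 [0.594  0.0995 0.082 ]
scene orange [205 316  14  12 138] [211.4 321.5] z.18 [0.4581 0.2898 0.18  ] z.082 [0.5336 0.2395 0.082 ]
scene blue [ 302  219   74   81 2431] [334.9 257.6]
top orange [230 233   6   5  26] [232.5 235. ] z.18 [0.5121 0.1619 0.18  ] z.082 [0.5294 0.178  0.082 ]
top orange [ 16 241   5   5  18] [ 17.8 242.9] z.18 [0.4896 0.6402 0.18  ] z.082 [0.5049 0.697  0.082 ]
top orange [353 241   8   8  27] [356.6 244.9] z.18 [ 0.4923 -0.1162  0.18  ] z.082 [ 0.5079 -0.1236  0.082 ]
top orange [186 245   8   7  45] [189.4 248.1] z.18 [0.4815 0.2569 0.18  ] z.082 [0.4961 0.2811 0.082 ]
top blue [ 301  230   72   36 1662] [335.7 247.5]
((336.32354736328125, 247.3865203857422), (28.206783294677734, 69.4918212890625), 83.75808715820312) [ 0.50311959 -0.07485062  0.07      ] [array([0.528, 0.014]), array([ 0.548, -0.156]), array([ 0.479, -0.163]), array([0.459, 0.005])]
```

View pics/crop1.png

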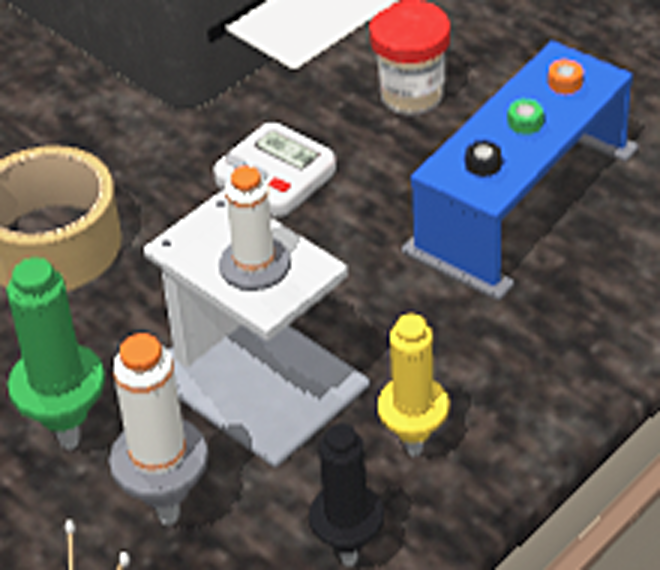

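View pics/crop2.png

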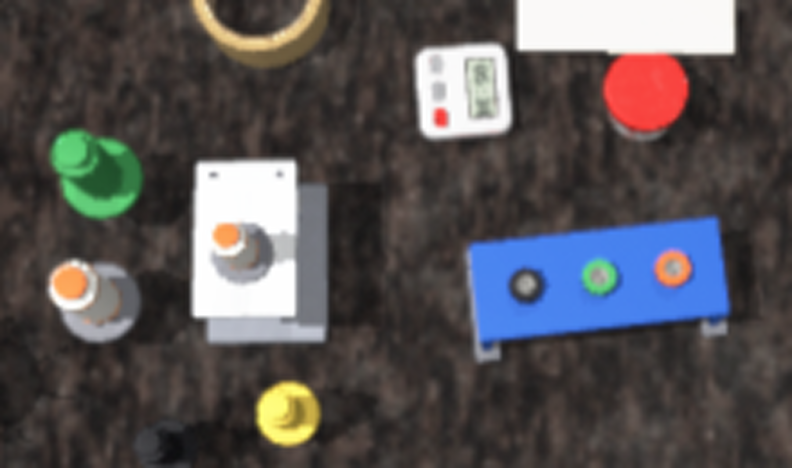

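The crops confirm it. The small white pipette sits in the stand's hole, the larger white one stands loose on the worktop, and the orange tip is the right-hand one in the rack. The two views disagree by about 1 cm on the tip, so I'll check that by triangulating.

```bash
cat >> h.py <<'E'
def tri(a,b):
    (o1,d1),(o2,d2)=ray("scene",*a),ray("top",*b)
    t=np.linalg.lstsq(np.c_[d1,-d2],o2-o1,rcond=None)[0]; p,q=o1+t[0]*d1,o2+t[1]*d2
    return (p+q)/2,np.linalg.norm(p-q)
E
python3 - <<'E'
from h import *
print("tip",tri((353.3,230.6),(356.8,244.7)));print("pip",tri((246.5,263.9),(232.5,235)))
print("tip->scene",proj("scene",[.508,-.1236,.08]),"pip->scene",proj("scene",[.512,.162,.18]))
for n in("scene","top"):
    print(env.get_calibration(n).keys(), proj(n,env.observe()["position"]))
E
```

```text
tip (array([ 0.51158798, -0.12433482,  0.06871549]), np.float64(0.002682119873609888))
pip (array([0.51391662, 0.16341537, 0.17521798]), np.float64(0.0024000241454758004))
tip->scene [355.27627897 227.35914131] pip->scene [248.38590265 262.02124104]
dict_keys(['fx', 'fy', 'cx', 'cy', 'view']) [643.78302285 152.29581759]
dict_keys(['fx', 'fy', 'cx', 'cy', 'view']) [564.49439657 422.45376832]
```

Triangulated heights are 0.175 for the button and about 0.07 for the collar, so they agree to within the 2 mm calibration. The pipette is at about (0.512, 0.163) and the tip at about (0.509, -0.124). I'll approach above the pipette with the jaws along x.

Emit:
arm_command --steps '[{"delta_pos": [10,18,15],"dr": [0,0,7.7]},{"delta_pos": [20,36,15],"dr": [0,0,7.7]},{"delta_pos": [20,36,10],"dr": [0,0,7.7]},{"delta_pos": [20,36,0],"dr": [0,0,7.7]},{"delta_pos": [20,36,0],"dr": [0,0,7.7]},{"delta_pos": [20,36,0],"dr": [0,0,7.7]},{"delta_pos": [20,36,0],"dr": [0,0,7.7]},{"delta_pos": [20,36,0],"dr": [0,0,7.7]},{"delta_pos": [20,36,0],"dr": [0,0,7.7]},{"delta_pos": [20,36,0],"dr": [0,0,7.7]},{"delta_pos": [20,36,0],"dr": [0,0,0]},{"delta_pos": [20,36,0],"dr": [0,0,0]},{"delta_pos": [20,36,0],"dr": [0,0,0]},{"delta_pos": [20,36,0],"dr": [0,0,0]},{"delta_pos": [20,36,0],"dr": [0,0,0]},{"delta_pos": [20,36,0],"dr": [0,0,0]},{"delta_pos": [20,36,0],"dr": [0,0,0]},{"delta_pos": [20,36,0],"dr": [0,0,0]},{"delta_pos": [20,36,0],"dr": [0,0,0]},{"delta_pos": [18,32,0],"dr": [0,0,0]}]' --grip 0.7

```text
time_s: 2.1
position: [0.5116, 0.1639, 0.2616]
tool_rot: [[1.0, -0.0, -0.001], [-0.0, -1.0, -0.0], [-0.001, 0.0, -1.0]]
ft_force: [0.2, -0.9, 0.5]
grip_width: 0.0596
```

Emit:
arm_command --steps '[{"delta_pos": [0,0,0],"dr": [0,0,0]},{"delta_pos": [0,0,0],"dr": [0,0,0]}]'

```text
time_s: 2.3
position: [0.5109, 0.1623, 0.2614]
tool_rot: [[1.0, 0.0, -0.001], [0.0, -1.0, -0.0], [-0.001, 0.0, -1.0]]
ft_force: [-0.7, 0.7, 0.6]
grip_width: 0.0598
```

```bash
python3 - <<'E'
from h import *
im=env.get_image("scene"); cv2.imwrite("pics/s1.png",im)
p=env.observe()["position"]; print(p,[proj("scene",p+np.array(d)) for d in([-.04,0,-.022],[.04,0,-.022],[0,0,-.022])])
cv2.imwrite("pics/c3.png",cv2.resize(im[150:330,140:380],(800,600),interpolation=cv2.INTER_CUBIC))
E
```

```text
[0.51077273 0.16165898 0.26166009] [array([263.70511379, 245.62920969]), array([229.25378327, 224.54858452]), array([246.11812479, 234.86780462])]
```

View pics/c3.png

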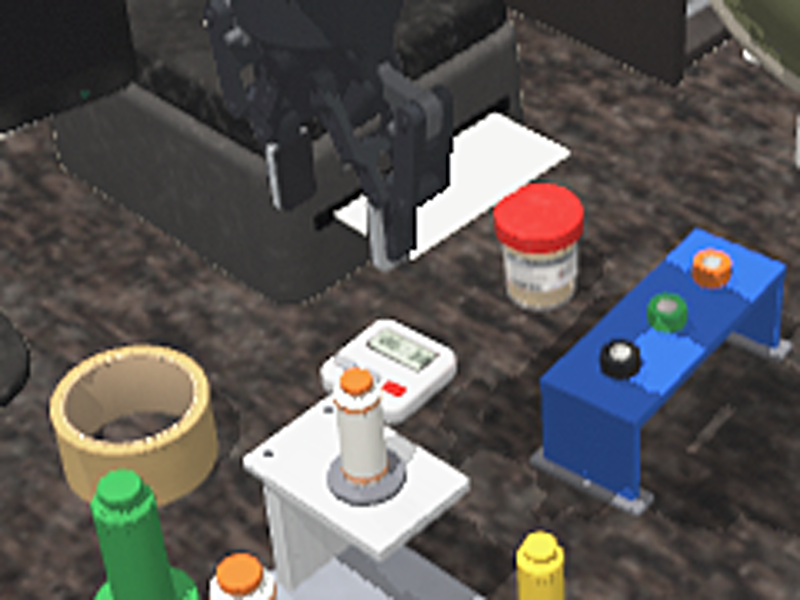

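The gripper is above the pipette with its fingertips at about (225,212) and (257,230), and nothing is in the way. Descending.

Emit:
arm_command --steps '[{"delta_pos": [0,0,-15],"dr": [0,0,0]},{"delta_pos": [0,0,-20],"dr": [0,0,0]},{"delta_pos": [0,0,-20],"dr": [0,0,0]},{"delta_pos": [0,0,-20],"dr": [0,0,0]},{"delta_pos": [0,0,-20],"dr": [0,0,0]},{"delta_pos": [0,0,-15],"dr": [0,0,0]},{"delta_pos": [0,0,0],"dr": [0,0,0]},{"delta_pos": [0,0,0],"dr": [0,0,0]}]'

```text
time_s: 3.15
position: [0.5112, 0.1612, 0.1528]
tool_rot: [[1.0, -0.002, 0.001], [-0.002, -1.0, -0.0], [0.001, 0.0, -1.0]]
ft_force: [-0.7, -0.3, -0.3]
grip_width: 0.0597
```

```bash
python3 - <<'E'
from h import *
im=env.get_image("scene"); t=env.get_image("top");o=env.observe(); print(o["position"],o["ft_force"])
a=cv2.resize(im[190:320,170:320],(400,347),interpolation=cv2.INTER_CUBIC);b=cv2.resize(t[190:290,180:295],(399,347),interpolation=cv2.INTER_CUBIC)
cv2.imwrite("pics/c4.png",np.hstack([a,b]))
E
```

```text
[0.51153051 0.16160198 0.1531658 ] [-0.01676357 -1.21616948 -0.76876287]
```

View pics/c4.png

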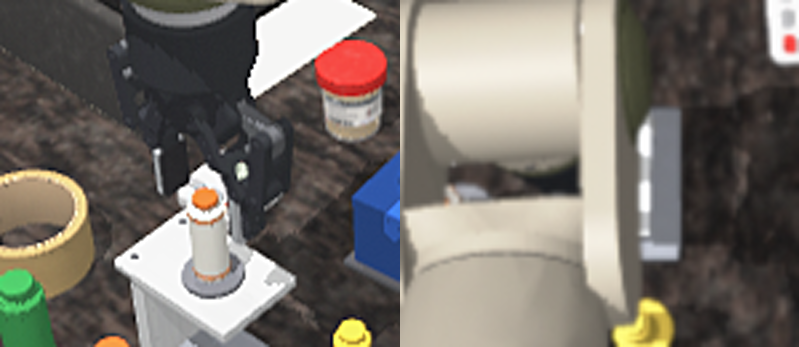

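Here the fingertips look about 10 px higher than the grip centre, which could mean a height offset or a y offset. I'll raise the gripper, shut it, and compare the known shut fingertip point with its projection.

Emit:
arm_command --steps '[{"delta_pos": [0,0,20],"dr": [0,0,0]},{"delta_pos": [0,0,20],"dr": [0,0,0]},{"delta_pos": [0,0,20],"dr": [0,0,0]},{"delta_pos": [0,0,15],"dr": [0,0,0]},{"delta_pos": [0,0,0],"dr": [0,0,0]}]'

```text
time_s: 3.75
position: [0.512, 0.162, 0.2297]
tool_rot: [[1.0, -0.001, 0.006], [-0.001, -1.0, 0.0], [0.006, -0.0, -1.0]]
ft_force: [0.3, 0.7, -0.3]
grip_width: 0.0597
```

Emit:
arm_command --steps '[{"delta_pos": [0,0,0],"dr": [0,0,0]},{"delta_pos": [0,0,0],"dr": [0,0,0]},{"delta_pos": [0,0,0],"dr": [0,0,0]},{"delta_pos": [0,0,0],"dr": [0,0,0]},{"delta_pos": [0,0,0],"dr": [0,0,0]},{"delta_pos": [0,0,0],"dr": [0,0,0]}]' --grip 0.0

```text
time_s: 4.35
position: [0.5111, 0.162, 0.2269]
tool_rot: [[1.0, -0.001, -0.0], [-0.001, -1.0, -0.0], [-0.0, 0.0, -1.0]]
ft_force: [1.3, -0.7, 0.1]
grip_width: 0.0003
```

```bash
python3 - <<'E'
from h import *
im=env.get_image("scene"); o=env.observe(); p=o["position"]; print(p,o["grip_width"])
a=im[170:300,170:320]; b=cv2.resize(a,(750,650),interpolation=cv2.INTER_CUBIC)[50:640].copy()
for d,c in(([0,0,-.022],(0,0,255)),([0,0,0],(0,255,0))):
    q=proj("scene",p+np.array(d)); print(q); cv2.drawMarker(b,(int((q[0]-170)*5),int((q[1]-170)*5-50)),c,0,14,1)
for z in(.182,.147,.11):
    q=proj("scene",[.512,.163,z]);cv2.drawMarker(b,(int((q[0]-170)*5),int((q[1]-170)*5-50)),(255,0,255),0,14,1)
cv2.imwrite("pics/c5.png",b)
E
```

```text
[0.51112179 0.1619682  0.22693533] -0.0004323641250600654
[247.56456263 251.06204565]
[246.47324463 240.88931058]
```

View pics/c5.png

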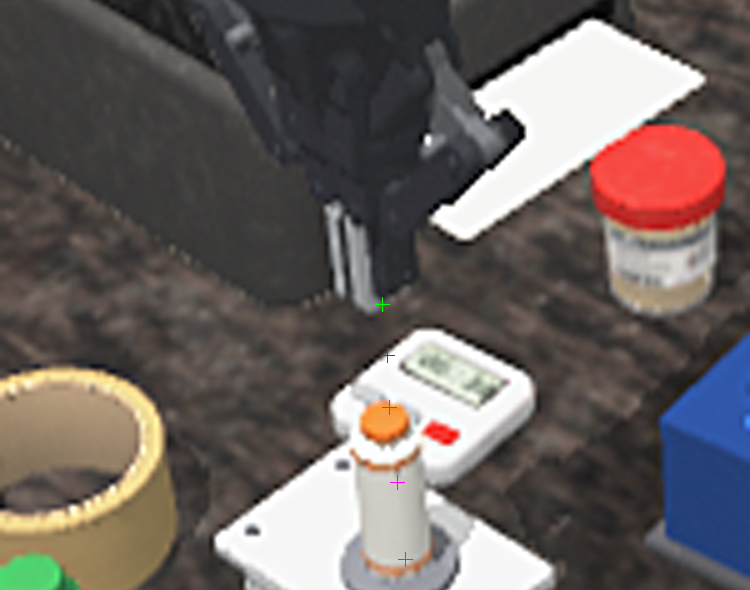

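```bash
python3 - <<'E'
from h import *
print(env.nose_length,[a for a in dir(env) if a[0]!="_"])
im=env.get_image("top"); 
V=np.array(env.get_calibration("scene")["view"]);print(V, V[:3,:3]@V[:3,:3].T)
# scene pixel (244.4,241.2) shut fingertip: where if z=.205 / .227
for z in(.205,.215,.227): print(z,onz("scene",244.4,241.2,z))
# worktop features seen in both views: calibrator for scene vs top
E
```

```text
0.022 ['MotionError', 'close_job', 'get_calibration', 'get_image', 'nose_length', 'observe']
[[-0.74957259 -0.66188888 -0.0066366   0.37844959]
 [ 0.42327551 -0.48700913  0.7639764  -0.31889423]
 [-0.50889957  0.56984666  0.64521005 -0.95726637]
 [ 0.          0.          0.          1.        ]] [[ 1.00000000e+00  2.87033640e-16 -1.60060082e-16]
 [ 2.87033640e-16  1.00000000e+00 -1.31245682e-16]
 [-1.60060082e-16 -1.31245682e-16  1.00000000e+00]]
0.205 [0.53312438 0.14830788 0.205     ]
0.215 [0.52399198 0.15578194 0.215     ]
0.227 [0.51303311 0.16475082 0.227     ]
```

The ray through the visible shut fingertip passes over the TCP's xy at the TCP's own height, not 22 mm below it. A gentle touch on clear worktop at about (0.40, 0.02) will settle whether this is z or xy.

Emit:
arm_command --steps '[{"delta_pos": [-10,-14,0],"dr": [0,0,0]},{"delta_pos": [-25,-32,0],"dr": [0,0,0]},{"delta_pos": [-28,-36,0],"dr": [0,0,0]},{"delta_pos": [-28,-36,0],"dr": [0,0,0]},{"delta_pos": [-20,-24,-20],"dr": [0,0,0]},{"delta_pos": [0,0,-35],"dr": [0,0,0]},{"delta_pos": [0,0,-35],"dr": [0,0,0]},{"delta_pos": [0,0,-35],"dr": [0,0,0]},{"delta_pos": [0,0,-35],"dr": [0,0,0]},{"delta_pos": [0,0,-25],"dr": [0,0,0]},{"delta_pos": [0,0,-6],"dr": [0,0,0]},{"delta_pos": [0,0,0],"dr": [0,0,0]},{"delta_pos": [0,0,0],"dr": [0,0,0]}]'

```text
time_s: 5.75
position: [0.4008, 0.0198, 0.037]
tool_rot: [[1.0, -0.001, 0.002], [-0.001, -1.0, -0.0], [0.002, 0.0, -1.0]]
ft_force: [-0.1, -0.1, 0.3]
grip_width: -0.0003
```

Emit:
arm_command --steps '[{"delta_pos": [0,0,-3],"dr": [0,0,0]},{"delta_pos": [0,0,-3],"dr": [0,0,0]},{"delta_pos": [0,0,-3],"dr": [0,0,0]},{"delta_pos": [0,0,0],"dr": [0,0,0]}]'

```text
time_s: 6.15
position: [0.4, 0.02, 0.0269]
tool_rot: [[1.0, -0.001, -0.0], [-0.001, -1.0, 0.0], [-0.0, -0.0, -1.0]]
ft_force: [0.9, -0.2, -0.0]
grip_width: 0.0001
```

Emit:
arm_command --steps '[{"delta_pos": [0,0,-1],"dr": [0,0,0]},{"delta_pos": [0,0,-1],"dr": [0,0,0]},{"delta_pos": [0,0,0],"dr": [0,0,0]}]'

```text
time_s: 6.45
position: [0.4001, 0.02, 0.025]
tool_rot: [[1.0, -0.001, -0.0], [-0.001, -1.0, 0.0], [-0.0, -0.0, -1.0]]
ft_force: [-0.5, 0.3, 0.2]
grip_width: -0.0002
```

Emit:
arm_command --steps '[{"delta_pos": [0,0,-1],"dr": [0,0,0]},{"delta_pos": [0,0,-1],"dr": [0,0,0]},{"delta_pos": [0,0,-1],"dr": [0,0,0]},{"delta_pos": [0,0,-1],"dr": [0,0,0]},{"delta_pos": [0,0,0],"dr": [0,0,0]}]'

```text
time_s: 6.95
position: [0.4001, 0.02, 0.0209]
tool_rot: [[1.0, -0.001, -0.0], [-0.001, -1.0, 0.0], [-0.0, -0.0, -1.0]]
ft_force: [-0.6, 0.6, -0.3]
grip_width: -0.0001
```

```bash
python3 - <<'E'
from h import *
im=env.get_image("scene"); o=env.observe(); p=o["position"]; print(p,o["ft_force"])
x0,y0=240,210
b=cv2.resize(im[y0:y0+150,x0:x0+200],(800,600),interpolation=cv2.INTER_CUBIC)
for d,c in(([0,0,-.022],(0,0,255)),([0,0,0],(0,255,0))):
    q=proj("scene",p+np.array(d)); print(q); cv2.drawMarker(b,(int((q[0]-x0)*4),int((q[1]-y0)*4)),c,0,14,1)
cv2.imwrite("pics/c6.png",b)
E
```

```text
[0.40011254 0.0199763  0.02096539] [ 0.10864189 -0.18811892  0.3380947 ]
[350.94884289 320.11735505]
[351.30050053 312.21627357]
```

View pics/c6.png

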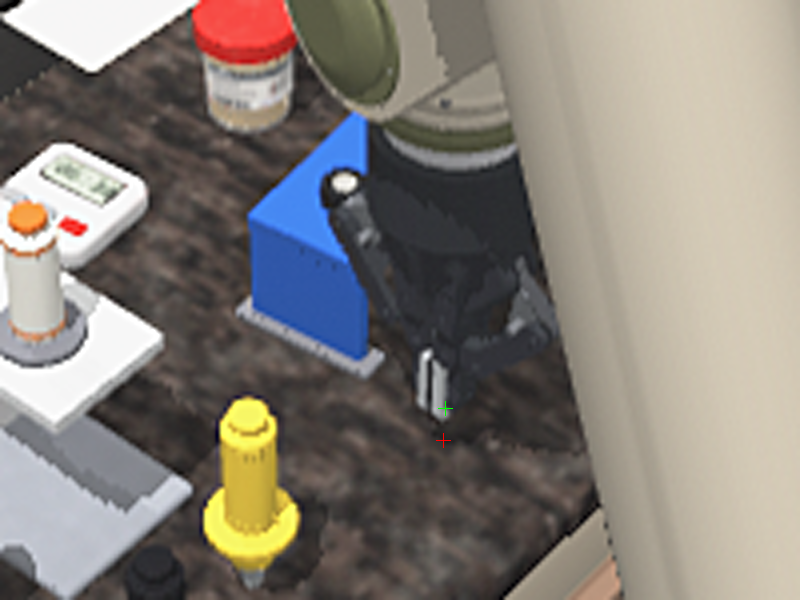

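There's no contact at TCP z = 0.021, so the fingertips stand higher than stated. I'll continue down to find the true length.

Emit:
arm_command --steps '[{"delta_pos": [0,0,-1.5],"dr": [0,0,0]},{"delta_pos": [0,0,-1.5],"dr": [0,0,0]},{"delta_pos": [0,0,-1],"dr": [0,0,0]},{"delta_pos": [0,0,0],"dr": [0,0,0]}]'

```text
time_s: 7.4
position: [0.4, 0.02, 0.0169]
tool_rot: [[1.0, -0.001, -0.0], [-0.001, -1.0, 0.0], [-0.0, -0.0, -1.0]]
ft_force: [-0.2, -0.0, 0.6]
grip_width: -0.0001
```

Emit:
arm_command --steps '[{"delta_pos": [0,0,-1],"dr": [0,0,0]},{"delta_pos": [0,0,-1],"dr": [0,0,0]},{"delta_pos": [0,0,-1],"dr": [0,0,0]},{"delta_pos": [0,0,0],"dr": [0,0,0]}]'

```text
time_s: 7.8
position: [0.4001, 0.02, 0.0139]
tool_rot: [[1.0, -0.001, -0.0], [-0.001, -1.0, 0.0], [-0.0, -0.0, -1.0]]
ft_force: [-0.4, -0.0, 0.3]
grip_width: -0.0003
```

Emit:
arm_command --steps '[{"delta_pos": [0,0,-1],"dr": [0,0,0]},{"delta_pos": [0,0,-1],"dr": [0,0,0]},{"delta_pos": [0,0,0],"dr": [0,0,0]}]'

```text
time_s: 8.1
position: [0.4001, 0.02, 0.0119]
tool_rot: [[1.0, -0.001, -0.0], [-0.001, -1.0, 0.0], [-0.0, -0.0, -1.0]]
ft_force: [0.2, -0.5, 1.3]
grip_width: -0.0002
```

Emit:
arm_command --steps '[{"delta_pos": [0,0,-1],"dr": [0,0,0]},{"delta_pos": [0,0,0],"dr": [0,0,0]}]'

```text
time_s: 8.3
position: [0.4001, 0.02, 0.0109]
tool_rot: [[1.0, -0.001, -0.0], [-0.001, -1.0, 0.0], [-0.0, -0.0, -1.0]]
ft_force: [-0.5, 0.1, -0.3]
grip_width: 0.0002
```

Emit:
arm_command --steps '[{"delta_pos": [0,0,-1],"dr": [0,0,0]},{"delta_pos": [0,0,0],"dr": [0,0,0]}]'

```text
time_s: 8.5
position: [0.4001, 0.02, 0.0099]
tool_rot: [[1.0, -0.001, -0.0], [-0.001, -1.0, 0.0], [-0.0, -0.0, -1.0]]
ft_force: [0.0, 0.2, 0.3]
grip_width: 0.0
```

Emit:
arm_command --steps '[{"delta_pos": [0,0,-1],"dr": [0,0,0]},{"delta_pos": [0,0,0],"dr": [0,0,0]}]'

```text
time_s: 8.7
position: [0.4001, 0.02, 0.0089]
tool_rot: [[1.0, -0.001, -0.0], [-0.001, -1.0, 0.0], [-0.0, -0.0, -1.0]]
ft_force: [0.5, -0.1, 1.0]
grip_width: 0.0005
```

Emit:
arm_command --steps '[{"delta_pos": [0,0,-1],"dr": [0,0,0]},{"delta_pos": [0,0,-1],"dr": [0,0,0]},{"delta_pos": [0,0,0],"dr": [0,0,0]}]'

```text
time_s: 9.0
position: [0.4001, 0.02, 0.0069]
tool_rot: [[1.0, -0.001, -0.0], [-0.001, -1.0, 0.0], [-0.0, -0.0, -1.0]]
ft_force: [0.2, 0.2, -0.8]
grip_width: 0.0001
```

Emit:
arm_command --steps '[{"delta_pos": [0,0,-1],"dr": [0,0,0]},{"delta_pos": [0,0,-1],"dr": [0,0,0]},{"delta_pos": [0,0,0],"dr": [0,0,0]}]'

```text
time_s: 9.3
position: [0.4001, 0.02, 0.0049]
tool_rot: [[1.0, -0.001, -0.0], [-0.001, -1.0, 0.0], [-0.0, -0.0, -1.0]]
ft_force: [0.2, 0.2, 0.3]
grip_width: -0.0001
```

```bash
python3 - <<'E'
from h import *
im=env.get_image("scene"); o=env.observe(); p=o["position"]; print(p,o["ft_force"])
x0,y0=310,270
b=cv2.resize(im[y0:y0+75,x0:x0+100],(800,600),interpolation=cv2.INTER_CUBIC)
for d,c in(([0,0,-.022],(0,0,255)),([0,0,0],(0,255,0))):
    q=proj("scene",p+np.array(d)); print(q); cv2.drawMarker(b,(int((q[0]-x0)*8),int((q[1]-y0)*8)),c,0,14,1)
cv2.imwrite("pics/c7.png",b)
E
```

```text
[0.40009402 0.01998309 0.00495492] [ 0.17554701 -0.15223731  0.16415481]
[350.70361939 325.75268252]
[351.04907541 317.99249509]
```

View pics/c7.png

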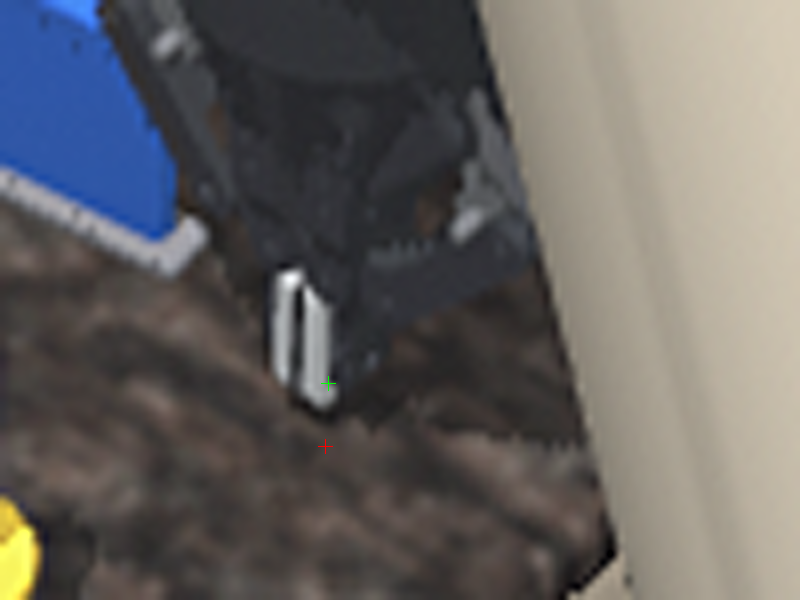

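Emit:
arm_command --steps '[{"delta_pos": [0,0,-1],"dr": [0,0,0]},{"delta_pos": [0,0,-1],"dr": [0,0,0]},{"delta_pos": [0,0,0],"dr": [0,0,0]}]'

```text
time_s: 9.65
position: [0.4001, 0.02, 0.0029]
tool_rot: [[1.0, -0.001, -0.0], [-0.001, -1.0, 0.0], [-0.0, -0.0, -1.0]]
ft_force: [0.3, -0.2, -0.4]
grip_width: -0.0002
```

Emit:
arm_command --steps '[{"delta_pos": [0,0,-1],"dr": [0,0,0]},{"delta_pos": [0,0,-1],"dr": [0,0,0]},{"delta_pos": [0,0,0],"dr": [0,0,0]}]'

```text
time_s: 9.95
position: [0.4001, 0.02, 0.0009]
tool_rot: [[1.0, -0.001, -0.0], [-0.001, -1.0, 0.0], [-0.0, -0.0, -1.0]]
ft_force: [0.3, 0.1, -0.6]
grip_width: 0.0001
```

Emit:
arm_command --steps '[{"delta_pos": [0,0,-1],"dr": [0,0,0]},{"delta_pos": [0,0,0],"dr": [0,0,0]}]'

```text
time_s: 10.15
position: [0.4001, 0.02, -0.0001]
tool_rot: [[1.0, -0.001, -0.0], [-0.001, -1.0, 0.0], [-0.0, -0.0, -1.0]]
ft_force: [-0.2, 0.2, 0.2]
grip_width: -0.0
```

Emit:
arm_command --steps '[{"delta_pos": [0,0,-1],"dr": [0,0,0]},{"delta_pos": [0,0,-1],"dr": [0,0,0]},{"delta_pos": [0,0,0],"dr": [0,0,0]}]'

```text
time_s: 10.45
position: [0.4001, 0.02, -0.0021]
tool_rot: [[1.0, -0.001, -0.0], [-0.001, -1.0, 0.0], [-0.0, -0.0, -1.0]]
ft_force: [0.3, 1.3, -0.3]
grip_width: -0.0001
```

Emit:
arm_command --steps '[{"delta_pos": [0,0,-1],"dr": [0,0,0]},{"delta_pos": [0,0,-1],"dr": [0,0,0]},{"delta_pos": [0,0,0],"dr": [0,0,0]}]'

```text
time_s: 10.75
position: [0.4001, 0.02, -0.0041]
tool_rot: [[1.0, -0.001, -0.0], [-0.001, -1.0, 0.0], [-0.0, -0.0, -1.0]]
ft_force: [-0.3, 0.5, -0.1]
grip_width: 0.0001
```

Emit:
arm_command --steps '[{"delta_pos": [0,0,-1],"dr": [0,0,0]},{"delta_pos": [0,0,-1],"dr": [0,0,0]},{"delta_pos": [0,0,0],"dr": [0,0,0]}]'

```text
time_s: 11.05
position: [0.4001, 0.02, -0.0061]
tool_rot: [[1.0, -0.001, -0.0], [-0.001, -1.0, 0.0], [-0.0, -0.0, -1.0]]
ft_force: [-0.4, -0.5, -0.4]
grip_width: 0.0001
```

Emit:
arm_command --steps '[{"delta_pos": [0,0,-1],"dr": [0,0,0]},{"delta_pos": [0,0,-1],"dr": [0,0,0]}]'

```text
time_s: 11.25
position: [0.4002, 0.02, -0.008]
tool_rot: [[1.0, -0.001, 0.0], [-0.001, -1.0, -0.0], [0.0, 0.0, -1.0]]
ft_force: [1.0, -0.0, 0.8]
grip_width: -0.0002
```

```bash
python3 - <<'E'
from h import *
im=env.get_image("scene"); o=env.observe(); p=o["position"]; print(p,o["ft_force"])
h=cv2.cvtColor(im,cv2.COLOR_BGR2HSV)
cv2.imwrite("pics/s8.png",im)
for f in("c7",):pass
m=cv2.inRange(h,(0,0,120),(180,50,255))[295:345,335:362]; k,l,st,ce=cv2.connectedComponentsWithStats(m); print([(s+[335,295,0,0,0]).tolist() for s in st[1:] if s[4]>4])
x0,y0=320,290
cv2.imwrite("pics/c8.png",cv2.resize(im[y0:y0+60,x0:x0+80],(800,600),interpolation=cv2.INTER_CUBIC)); print(proj("scene",[.4,.02,0]))
E
```

```text
[ 0.40011647  0.0199827  -0.00814707] [-0.37653018  0.49299892  0.42870716]
[[344, 309, 4, 14, 29], [347, 311, 4, 14, 39]]
[351.00345596 319.78647383]
```

View pics/c8.png

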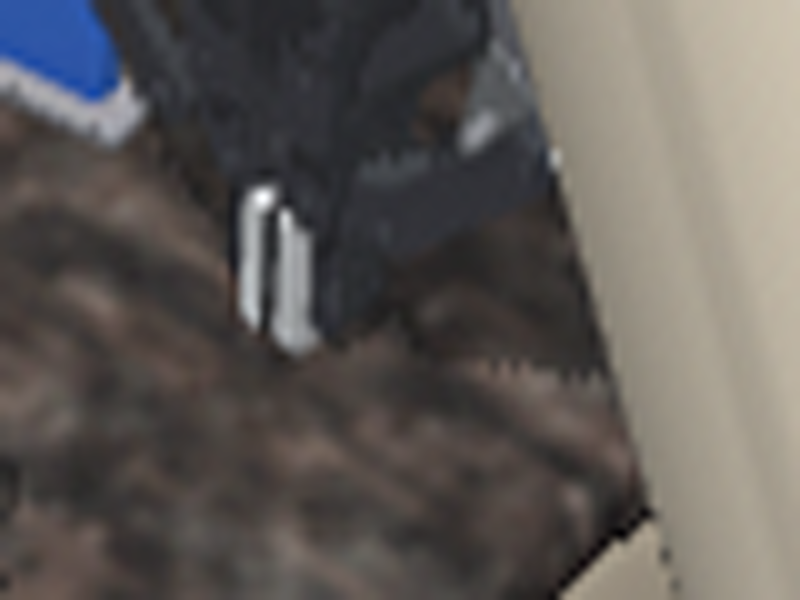

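The pad bottom is at about (349,325), and there's still no contact with TCP z = -0.008. So either the reported pose or the tool offset is wrong by centimetres. I'll raise and tilt the tool so that both cameras see the fingertips, then triangulate them.

Emit:
arm_command --steps '[{"delta_pos": [0,0,20],"dr": [0,0,0]},{"delta_pos": [0,0,40],"dr": [0,0,0]},{"delta_pos": [0,0,40],"dr": [0,0,0]},{"delta_pos": [10,0,40],"dr": [0,-8,0]},{"delta_pos": [25,0,40],"dr": [0,-8,0]},{"delta_pos": [25,0,40],"dr": [0,-8,0]},{"delta_pos": [25,0,40],"dr": [0,-8,0]},{"delta_pos": [25,0,30],"dr": [0,-8,0]},{"delta_pos": [25,0,10],"dr": [0,-8,0]},{"delta_pos": [15,0,0],"dr": [0,-8,0]},{"delta_pos": [0,0,0],"dr": [0,0,0]},{"delta_pos": [0,0,0],"dr": [0,0,0]},{"delta_pos": [0,0,0],"dr": [0,0,0]}]'

```text
time_s: 12.6
position: [0.5456, 0.0241, 0.2931]
tool_rot: [[0.603, 0.014, 0.798], [0.003, -1.0, 0.016], [0.798, -0.007, -0.603]]
ft_force: [-0.8, 0.8, 0.4]
grip_width: -0.0001
```

```bash
python3 - <<'E'
from h import *
s=env.get_image("scene"); t=env.get_image("top"); o=env.observe(); p=o["position"]; R=o["tool_rot"]; print(p,R,o["q"])
cv2.imwrite("pics/s9.png",s);cv2.imwrite("pics/t9.png",t)
out=[]
for n,im in(("scene",s),("top",t)):
    q=proj(n,p); g=proj(n,p+.022*R[:,2]); x0,y0=(q-[40,56]).astype(int); print(n,q,g,x0,y0)
    b=cv2.resize(im[y0:y0+112,x0:x0+80],(400,560),interpolation=cv2.INTER_CUBIC)
    for e,c in((q,(0,255,0)),(g,(0,0,255))): cv2.drawMarker(b,tuple(int(v) for v in (e-[x0,y0])*5),c,0,14,1)
    out.append(b)
cv2.imwrite("pics/c9.png",np.hstack(out))
E
```

```text
[0.54570634 0.02408409 0.29311986] [[ 0.60193937  0.01428269  0.79841405]
 [ 0.00266862 -0.99987043  0.01587458]
 [ 0.79853733 -0.00742487 -0.60189949]] [-17.22938405   1.59311442 107.73192635  38.42833148  23.88397468
 -46.72852278]
scene [288.15642431 163.03338404] [280.94975588 165.87797144] 248 107
top [291.88432391 209.70361046] [292.16427936 202.83816794] 251 153
```

View pics/c9.png

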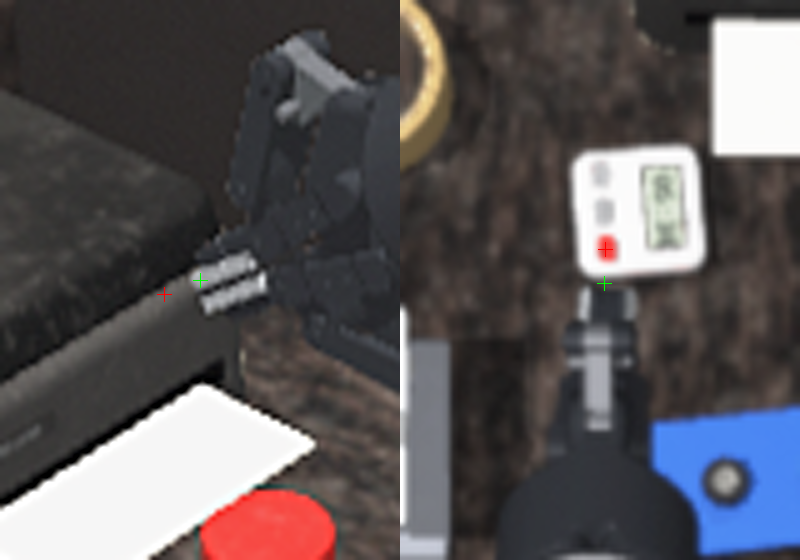

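Both views show the shut fingertips lying on the tool axis, but at the reported TCP rather than 22 mm beyond it: (287,165) in the scene view and (292,210) in the top view. So the real tool tip stands about 25 mm higher than stated when pointing down, while xy is good to about 1-2 mm. I'll correct z, and re-measure the tip by fitting the collar row.

```bash
python3 - <<'E'
from h import *
from scipy.spatial.transform import Rotation as Ro
o=env.observe(); R=o["tool_rot"]; print("dr",Ro.from_matrix(np.diag([1,-1,-1.])@R.T).as_rotvec(degrees=True), o["position"])
print("tiptri",tri((287.4,165),(292.4,210.6)), "ax",o["position"]+.0*R[:,2])
for n,ol in(("top","pics/top0.png"),("scene","pics/scene0.png")):
    im=cv2.imread(ol); b=cv2.resize(im,None,fx=4,fy=4,interpolation=cv2.INTER_CUBIC); h=cv2.cvtColor(b,cv2.COLOR_BGR2HSV)
    win=((225,265),(295,380)) if n=="top" else ((215,300),(300,385))
    blue=cv2.inRange(h,(105,120,40),(128,255,255))
    sub=blue[win[0][0]*4:win[0][1]*4,win[1][0]*4:win[1][1]*4]
    cs,hi=cv2.findContours(sub,cv2.RETR_CCOMP,cv2.CHAIN_APPROX_NONE)
    for c,hh in zip(cs,hi[0]):
        if hh[3]>=0 and cv2.contourArea(c)>300:
            e=cv2.fitEllipse(c); u=(np.array(e[0])/4+[win[1][0],win[0][0]])-.375
            print(n,u.round(2),np.array(e[1])/4,[onz(n,*u,z).round(4)[:2] for z in(.076,.082)])
E
```

```text
dr [-0.77310065 52.98853299 -0.56246236] [0.54570634 0.02408409 0.29311986]
tiptri (array([0.54596233, 0.02402609, 0.28865083]), np.float64(0.002678914748162514)) ax [0.54570634 0.02408409 0.29311986]
top [315.63 248.82] [8.80809784 8.86003685] [array([ 0.4982, -0.0243]), array([ 0.4973, -0.0243])]
top [336.02 246.45] [10.71794605 11.04508018] [array([ 0.5045, -0.0739]), array([ 0.5036, -0.0737])]
top [356.42 244.13] [11.18323612 11.42279911] [array([ 0.5107, -0.1236]), array([ 0.5097, -0.1231])]
scene [325.75 257.47] [11.56061172 12.41329384] [array([ 0.4966, -0.0182]), array([ 0.4923, -0.0132])]
scene [339.72 243.34] [12.96508408 13.18698406] [array([ 0.503 , -0.0681]), array([ 0.4986, -0.0627])]
scene [353.04 230.07] [12.80650616 13.03788376] [array([ 0.5089, -0.1177]), array([ 0.5045, -0.1119])]
```

The true fingertips are roughly level with the reported TCP, up to about 9 mm behind it, so I'll grasp at a reported z of about 0.119. The collar row fits well, with 50 mm spacing, and puts the orange tip at about (0.510, -0.1235). Returning to the pipette.

Emit:
arm_command --steps '[{"delta_pos": [-4,18,0],"dr": [-0.11,7.57,-0.08]},{"delta_pos": [-5,20,0],"dr": [-0.11,7.57,-0.08]},{"delta_pos": [-5,20,0],"dr": [-0.11,7.57,-0.08]},{"delta_pos": [-5,20,0],"dr": [-0.11,7.57,-0.08]},{"delta_pos": [-5,20,-10],"dr": [-0.11,7.57,-0.08]},{"delta_pos": [-5,20,-20],"dr": [-0.11,7.57,-0.08]},{"delta_pos": [-5,20,-20],"dr": [-0.11,7.57,-0.08]},{"delta_pos": [0,0,-20],"dr": [0,0,0]},{"delta_pos": [0,0,0],"dr": [0,0,0]},{"delta_pos": [0,0,0],"dr": [0,0,0]}]' --grip 0.7

```text
time_s: 13.7
position: [0.5155, 0.156, 0.2228]
tool_rot: [[0.997, 0.006, 0.077], [0.004, -1.0, 0.021], [0.077, -0.021, -0.997]]
ft_force: [0.1, 0.3, -0.3]
grip_width: 0.0597
```

Emit:
arm_command --steps '[{"delta_pos": [-2,3,0],"dr": [-0.6,2.2,-0.1]},{"delta_pos": [-1.5,3,0],"dr": [-0.6,2.2,-0.1]},{"delta_pos": [0,0,0],"dr": [0,0,0]},{"delta_pos": [0,0,0],"dr": [0,0,0]}]'

```text
time_s: 14.1
position: [0.5121, 0.1621, 0.2231]
tool_rot: [[1.0, 0.002, 0.003], [0.002, -1.0, 0.001], [0.003, -0.001, -1.0]]
ft_force: [-0.3, 0.6, 0.5]
grip_width: 0.0601
```

Good. Descending to a reported z of 0.119 and closing lightly.

Emit:
arm_command --steps '[{"delta_pos": [0,0,-20],"dr": [0,0,0]},{"delta_pos": [0,0,-25],"dr": [0,0,0]},{"delta_pos": [0,0,-25],"dr": [0,0,0]},{"delta_pos": [0,0,-19],"dr": [0,0,0]},{"delta_pos": [0,0,-10],"dr": [0,0,0]},{"delta_pos": [0,0,-5],"dr": [0,0,0]},{"delta_pos": [0,0,0],"dr": [0,0,0]}]'

```text
time_s: 14.8
position: [0.512, 0.1623, 0.1184]
tool_rot: [[1.0, 0.002, 0.0], [0.002, -1.0, 0.001], [0.0, -0.001, -1.0]]
ft_force: [0.1, -0.5, 0.2]
grip_width: 0.0601
```

Emit:
arm_command --steps '[{"delta_pos": [0,0,0],"dr": [0,0,0]},{"delta_pos": [0,0,0],"dr": [0,0,0]},{"delta_pos": [0,0,0],"dr": [0,0,0]},{"delta_pos": [0,0,0],"dr": [0,0,0]},{"delta_pos": [0,0,0],"dr": [0,0,0]}]' --grip 0.0 --squeeze 20

```text
time_s: 15.3
position: [0.5123, 0.1624, 0.1189]
tool_rot: [[1.0, 0.002, 0.001], [0.002, -1.0, 0.001], [0.001, -0.001, -1.0]]
ft_force: [0.2, -0.5, 6.0]
grip_width: 0.0235
```

It's gripped at 23.5 mm. I'll now open, turn 90° and close again, so the pipette is centred on the tool axis in both directions.

Emit:
arm_command --steps '[{"delta_pos": [0,0,0],"dr": [0,0,0]},{"delta_pos": [0,0,1],"dr": [0,0,0]},{"delta_pos": [0,0,1],"dr": [0,0,0]},{"delta_pos": [0,0,0],"dr": [0,0,7.5]},{"delta_pos": [0,0,0],"dr": [0,0,7.5]},{"delta_pos": [0,0,0],"dr": [0,0,7.5]},{"delta_pos": [0,0,0],"dr": [0,0,7.5]},{"delta_pos": [0,0,0],"dr": [0,0,7.5]},{"delta_pos": [0,0,0],"dr": [0,0,7.5]},{"delta_pos": [0,0,0],"dr": [0,0,7.5]},{"delta_pos": [0,0,0],"dr": [0,0,7.5]},{"delta_pos": [0,0,0],"dr": [0,0,7.5]},{"delta_pos": [0,0,0],"dr": [0,0,7.5]},{"delta_pos": [0,0,0],"dr": [0,0,7.5]},{"delta_pos": [0,0,0],"dr": [0,0,7.5]},{"delta_pos": [0,0,0],"dr": [0,0,0]},{"delta_pos": [0,0,0],"dr": [0,0,0]}]' --grip 0.6

```text
time_s: 17.0
position: [0.5119, 0.1624, 0.1201]
tool_rot: [[0.001, 1.0, -0.001], [1.0, -0.001, -0.0], [-0.0, -0.001, -1.0]]
ft_force: [0.3, 0.6, 0.1]
grip_width: 0.0512
```

Emit:
arm_command --steps '[{"delta_pos": [0,0,0],"dr": [0,0,0]},{"delta_pos": [0,0,0],"dr": [0,0,0]},{"delta_pos": [0,0,0],"dr": [0,0,0]},{"delta_pos": [0,0,0],"dr": [0,0,0]},{"delta_pos": [0,0,0],"dr": [0,0,0]}]' --grip 0.0 --squeeze 70

```text
time_s: 17.5
position: [0.512, 0.1624, 0.1203]
tool_rot: [[-0.002, 1.0, -0.001], [1.0, 0.002, -0.0], [-0.0, -0.001, -1.0]]
ft_force: [-0.3, 0.1, 3.2]
grip_width: 0.0224
```

```bash
python3 - <<'E'
from h import *
im=env.get_image("scene"); o=env.observe(); print(o["position"],o["ft_force"],o["grip_width"],o["q"])
cv2.imwrite("pics/s10.png",im)
h=cv2.cvtColor(im,cv2.COLOR_BGR2HSV); m=cv2.inRange(h,(6,150,120),(18,255,255)); k,_,st,ce=cv2.connectedComponentsWithStats(m); print([(st[i].tolist(),ce[i].round(1)) for i in range(1,k) if st[i,4]>15])
E
```

```text
[0.51202047 0.16240595 0.120301  ] [ 0.19996143 -0.36998825  3.28174452] 0.022142597516296516 [ 4.96425334e+00  2.61096815e+01  8.55668183e+01 -2.43384445e-03
  6.83594820e+01 -8.51549205e+01]
[([348, 225, 11, 11, 77], array([352.9, 230.8])), ([247, 260, 5, 8, 22], array([249.6, 263.5])), ([205, 316, 14, 12, 138], array([211.4, 321.5]))]
```

Gripped and centred at (0.512, 0.1624), which matches the top camera's estimate, so I trust its tip position of (0.510, -0.1236). Lifting and carrying.

Emit:
arm_command --steps '[{"delta_pos": [0,0,5],"dr": [0,0,0]},{"delta_pos": [0,0,15],"dr": [0,0,0]},{"delta_pos": [0,0,20],"dr": [0,0,0]},{"delta_pos": [0,0,20],"dr": [0,0,0]},{"delta_pos": [0,-10,10],"dr": [0,0,0]},{"delta_pos": [0,-20,0],"dr": [0,0,0]},{"delta_pos": [0,-26,0],"dr": [0,0,0]},{"delta_pos": [0,-26,0],"dr": [0,0,0]},{"delta_pos": [0,-26,0],"dr": [0,0,0]},{"delta_pos": [0,-26,0],"dr": [0,0,0]},{"delta_pos": [0,-26,0],"dr": [0,0,0]},{"delta_pos": [0,-26,0],"dr": [0,0,0]},{"delta_pos": [-1,-26,0],"dr": [0,0,0]},{"delta_pos": [-1,-26,0],"dr": [0,0,0]},{"delta_pos": [0,-26,0],"dr": [0,0,0]},{"delta_pos": [0,-16,0],"dr": [0,0,0]},{"delta_pos": [0,-6,0],"dr": [0,0,0]},{"delta_pos": [0,0,0],"dr": [0,0,0]},{"delta_pos": [0,0,0],"dr": [0,0,0]}]'

```text
time_s: 19.45
position: [0.5098, -0.1228, 0.19]
tool_rot: [[-0.003, 1.0, -0.001], [1.0, 0.003, 0.0], [0.0, -0.001, -1.0]]
ft_force: [-0.8, -0.1, -0.4]
grip_width: 0.0225
```

Emit:
arm_command --steps '[{"delta_pos": [0,0,-20],"dr": [0,0,0]},{"delta_pos": [0,0,-15],"dr": [0,0,0]},{"delta_pos": [0,0,-7],"dr": [0,0,0]},{"delta_pos": [0,0,0],"dr": [0,0,0]},{"delta_pos": [0,0,0],"dr": [0,0,0]}]'

```text
time_s: 19.95
position: [0.5102, -0.1233, 0.1487]
tool_rot: [[-0.003, 1.0, -0.0], [1.0, 0.003, -0.0], [-0.0, -0.0, -1.0]]
ft_force: [0.1, 1.0, -0.7]
grip_width: 0.0222
```

```bash
python3 - <<'E'
from h import *
s=env.get_image("scene"); t=env.get_image("top"); o=env.observe(); print(o["position"],o["ft_force"],o["grip_width"])
cv2.imwrite("pics/s11.png",s);cv2.imwrite("pics/t11.png",t)
q=proj("scene",[.510,-.1236,.082]); print(q)
a=cv2.resize(s[175:250,315:390],(500,500),interpolation=cv2.INTER_CUBIC); b=cv2.resize(t[212:272,340:376],(300,500),interpolation=cv2.INTER_CUBIC)
cv2.imwrite("pics/c11.png",np.hstack([a,b]))
E
```

```text
[ 0.51026686 -0.12357042  0.14889083] [-0.09563325 -0.03459874 -1.03674058] 0.02246009294187628
[354.54336159 226.19315178]
```

View pics/c11.png

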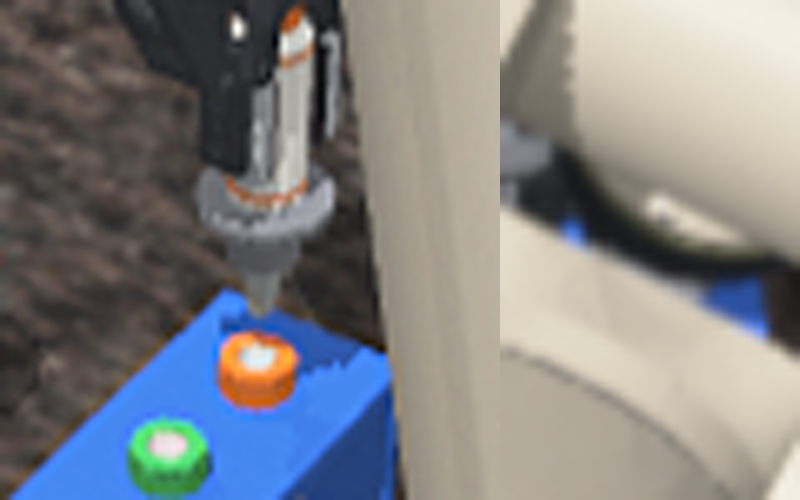

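The nose at crop (260,312) is straight above the orange mouth at (258,355), with a gap of about 15 mm against 17 expected, and the pipette hangs vertical. Lowering it into the socket.

Emit:
arm_command --steps '[{"delta_pos": [0,0,-5],"dr": [0,0,0]},{"delta_pos": [0,0,-5],"dr": [0,0,0]},{"delta_pos": [0,0,-4],"dr": [0,0,0]},{"delta_pos": [0,0,-3],"dr": [0,0,0]},{"delta_pos": [0,0,-3],"dr": [0,0,0]},{"delta_pos": [0,0,0],"dr": [0,0,0]}]'

```text
time_s: 20.65
position: [0.5097, -0.1235, 0.1277]
tool_rot: [[-0.002, 1.0, -0.002], [1.0, 0.002, 0.0], [0.0, -0.002, -1.0]]
ft_force: [-0.2, 0.5, -1.1]
grip_width: 0.0227
```

Emit:
arm_command --steps '[{"delta_pos": [0,0,-3],"dr": [0,0,0]},{"delta_pos": [0,0,-3],"dr": [0,0,0]},{"delta_pos": [0,0,0],"dr": [0,0,0]}]'

```text
time_s: 20.95
position: [0.5097, -0.1235, 0.1217]
tool_rot: [[-0.002, 1.0, -0.002], [1.0, 0.002, 0.0], [0.0, -0.002, -1.0]]
ft_force: [0.1, 0.8, -1.6]
grip_width: 0.0221
```

The nose is inside the socket with no contact force. Continuing.

Emit:
arm_command --steps '[{"delta_pos": [0,0,-2],"dr": [0,0,0]},{"delta_pos": [0,0,-2],"dr": [0,0,0]},{"delta_pos": [0,0,0],"dr": [0,0,0]}]'

```text
time_s: 21.25
position: [0.5098, -0.1234, 0.1178]
tool_rot: [[-0.002, 1.0, -0.002], [1.0, 0.002, 0.0], [0.0, -0.002, -1.0]]
ft_force: [-0.2, 1.0, -1.2]
grip_width: 0.0223
```

Emit:
arm_command --steps '[{"delta_pos": [0,0,-1],"dr": [0,0,0]},{"delta_pos": [0,0,-1],"dr": [0,0,0]},{"delta_pos": [0,0,0],"dr": [0,0,0]}]'

```text
time_s: 21.55
position: [0.5098, -0.1233, 0.1161]
tool_rot: [[-0.002, 1.0, -0.001], [1.0, 0.002, 0.0], [0.0, -0.001, -1.0]]
ft_force: [0.0, 3.0, 1.1]
grip_width: 0.0224
```

Emit:
arm_command --steps '[{"delta_pos": [0,0,-1],"dr": [0,0,0]},{"delta_pos": [0,0,-1],"dr": [0,0,0]},{"delta_pos": [0,0,0],"dr": [0,0,0]}]'

```text
time_s: 21.85
position: [0.5099, -0.1233, 0.1142]
tool_rot: [[-0.002, 1.0, -0.001], [1.0, 0.002, 0.0], [0.0, -0.001, -1.0]]
ft_force: [-0.9, 4.5, 3.5]
grip_width: 0.0224
```

Resistance starts at 0.116, as predicted. A small side force in +y is building, so I'll ease over 0.7 mm and continue.

Emit:
arm_command --steps '[{"delta_pos": [0,0.7,-1],"dr": [0,0,0]},{"delta_pos": [0,0,0],"dr": [0,0,0]}]'

```text
time_s: 22.05
position: [0.51, -0.1231, 0.1135]
tool_rot: [[-0.003, 1.0, -0.001], [1.0, 0.003, -0.001], [-0.001, -0.001, -1.0]]
ft_force: [-1.2, 2.2, 5.2]
grip_width: 0.0229
```

Emit:
arm_command --steps '[{"delta_pos": [0,0,-1],"dr": [0,0,0]},{"delta_pos": [0,0,0],"dr": [0,0,0]}]'

```text
time_s: 22.25
position: [0.51, -0.1231, 0.1127]
tool_rot: [[-0.002, 1.0, -0.0], [1.0, 0.002, -0.001], [-0.001, -0.0, -1.0]]
ft_force: [-2.4, 2.0, 8.5]
grip_width: 0.0224
```

Emit:
arm_command --steps '[{"delta_pos": [0,0,-0.8],"dr": [0,0,0]},{"delta_pos": [0,0,0],"dr": [0,0,0]}]'

```text
time_s: 22.45
position: [0.5101, -0.1231, 0.1122]
tool_rot: [[-0.002, 1.0, -0.0], [1.0, 0.002, -0.001], [-0.001, -0.0, -1.0]]
ft_force: [-3.3, 2.3, 10.1]
grip_width: 0.0227
```

Emit:
arm_command --steps '[{"delta_pos": [-0.5,0,-1],"dr": [0,0,0]},{"delta_pos": [0,0,0],"dr": [0,0,0]}]'

```text
time_s: 22.65
position: [0.5099, -0.1232, 0.1114]
tool_rot: [[-0.002, 1.0, 0.001], [1.0, 0.002, -0.001], [-0.001, 0.001, -1.0]]
ft_force: [-1.5, 3.5, 9.9]
grip_width: 0.0226
```

Emit:
arm_command --steps '[{"delta_pos": [0,0,-1],"dr": [0,0,0]},{"delta_pos": [0,0,0],"dr": [0,0,0]}]'

```text
time_s: 22.85
position: [0.51, -0.1232, 0.1107]
tool_rot: [[-0.002, 1.0, 0.001], [1.0, 0.002, -0.001], [-0.001, 0.001, -1.0]]
ft_force: [-2.7, 3.7, 13.5]
grip_width: 0.0224
```

Emit:
arm_command --steps '[{"delta_pos": [0,0,-1],"dr": [0,0,0]},{"delta_pos": [0,0,0],"dr": [0,0,0]}]'

```text
time_s: 23.05
position: [0.5101, -0.1232, 0.11]
tool_rot: [[-0.003, 1.0, 0.002], [1.0, 0.003, -0.002], [-0.002, 0.002, -1.0]]
ft_force: [-2.3, 4.3, 15.7]
grip_width: 0.0223
```

Emit:
arm_command --steps '[{"delta_pos": [-0.3,0.4,-0.8],"dr": [0,0,0]},{"delta_pos": [0,0,0],"dr": [0,0,0]}]'

```text
time_s: 23.25
position: [0.5101, -0.1231, 0.1099]
tool_rot: [[-0.003, 1.0, 0.003], [1.0, 0.003, -0.003], [-0.003, 0.003, -1.0]]
ft_force: [-4.1, 4.4, 21.8]
grip_width: 0.0222
```

Emit:
arm_command --steps '[{"delta_pos": [0,0,-0.8],"dr": [0,0,0]},{"delta_pos": [0,0,0],"dr": [0,0,0]}]'

```text
time_s: 23.45
position: [0.5103, -0.1231, 0.1098]
tool_rot: [[-0.003, 1.0, 0.004], [1.0, 0.003, -0.003], [-0.003, 0.004, -1.0]]
ft_force: [-4.9, 5.2, 27.3]
grip_width: 0.0229
```

It's at the hard stop: position stalls at 0.110 (0.1103 predicted) while the force goes from 16 to 27 N, past the resistance range. Lifting the tip out.

Emit:
arm_command --steps '[{"delta_pos": [0.4,-0.5,3],"dr": [0,0,0]},{"delta_pos": [0,0,4],"dr": [0,0,0]},{"delta_pos": [0,0,8],"dr": [0,0,0]},{"delta_pos": [0,0,15],"dr": [0,0,0]},{"delta_pos": [0,0,20],"dr": [0,0,0]},{"delta_pos": [0,0,20],"dr": [0,0,0]},{"delta_pos": [0,0,20],"dr": [0,0,0]},{"delta_pos": [0,0,17],"dr": [0,0,0]},{"delta_pos": [0,0,8],"dr": [0,0,0]},{"delta_pos": [0,0,0],"dr": [0,0,0]},{"delta_pos": [0,0,0],"dr": [0,0,0]}]'

```text
time_s: 24.55
position: [0.5092, -0.123, 0.2209]
tool_rot: [[-0.002, 1.0, -0.002], [1.0, 0.002, 0.0], [0.0, -0.002, -1.0]]
ft_force: [-0.5, -0.1, -0.7]
grip_width: 0.0226
```

```bash
python3 - <<'E'
from h import *
s=env.get_image("scene"); o=env.observe(); p=o["position"];print(p,o["ft_force"],o["wrist_torque"]); cv2.imwrite("pics/s12.png",s)
h=cv2.cvtColor(s,cv2.COLOR_BGR2HSV); m=cv2.inRange(h,(6,150,120),(18,255,255)); k,_,st,ce=cv2.connectedComponentsWithStats(m); print([(st[i].tolist(),ce[i].round(1)) for i in range(1,k) if st[i,4]>8])
dz=p[2]-.110; print("collar centre expect",proj("scene",[p[0],p[1],.076+dz]),"rim",proj("scene",[p[0],p[1],.082+dz]))
E
```

```text
[ 0.50912231 -0.12295383  0.2207379 ] [ 0.08669436 -0.25205733 -2.44140376] [-0.00823263  0.01121483 -0.0171099 ]
[([359, 143, 3, 4, 9], array([360. , 144.7])), ([349, 184, 13, 8, 62], array([355. , 188.2])), ([205, 316, 14, 12, 138], array([211.4, 321.5])), ([209, 329, 13, 7, 15], array([215.3, 333.3]))]
collar centre expect [356.52885581 184.449806  ] rim [356.6411979 181.8913949]
```

The tip came along: an orange collar is visible at (355,188), 111 mm above its old place. I'll carry it to the stand and check the column of pixels for any gap at the shoulder.

```bash
python3 - <<'E'
import cv2
s=cv2.imread("pics/s12.png"); a=cv2.imread("pics/s11.png")
for v in range(164,200): print(v,s[v,355].tolist(),s[v,352].tolist(), "|",v+38,a[v+38,354].tolist())
E
```

```text
164 [169, 166, 163] [46, 43, 41] | 202 [130, 128, 127]
165 [165, 163, 159] [47, 45, 42] | 203 [153, 155, 150]
166 [167, 165, 162] [48, 45, 43] | 204 [102, 118, 159]
167 [142, 140, 137] [46, 43, 41] | 205 [93, 117, 159]
168 [124, 121, 120] [45, 42, 39] | 206 [128, 136, 140]
169 [150, 148, 145] [38, 34, 32] | 207 [104, 100, 99]
170 [164, 162, 158] [64, 61, 58] | 208 [147, 140, 139]
171 [142, 138, 134] [117, 115, 110] | 209 [175, 168, 166]
172 [149, 150, 145] [125, 136, 145] | 210 [139, 133, 131]
173 [124, 140, 162] [71, 98, 146] | 211 [101, 96, 95]
174 [61, 99, 154] [125, 133, 153] | 212 [90, 86, 84]
175 [135, 146, 161] [134, 133, 131] | 213 [86, 82, 82]
176 [132, 133, 130] [103, 97, 97] | 214 [86, 82, 83]
177 [148, 140, 141] [96, 90, 89] | 215 [86, 81, 82]
178 [177, 167, 167] [149, 140, 141] | 216 [102, 100, 99]
179 [156, 148, 147] [142, 135, 135] | 217 [109, 109, 107]
180 [123, 118, 116] [111, 105, 105] | 218 [108, 108, 106]
181 [95, 92, 90] [95, 89, 88] | 219 [108, 109, 106]
182 [83, 80, 79] [81, 77, 75] | 220 [108, 110, 110]
183 [85, 83, 82] [83, 78, 76] | 221 [102, 113, 117]
184 [
[... 176 characters left out ...]
197] | 225 [83, 91, 175]
188 [44, 98, 187] [48, 104, 201] | 226 [70, 122, 202]
189 [50, 105, 200] [45, 97, 187] | 227 [200, 210, 219]
190 [46, 103, 198] [38, 94, 189] | 228 [235, 234, 226]
191 [33, 95, 199] [105, 127, 174] | 229 [243, 236, 222]
192 [136, 146, 178] [146, 152, 154] | 230 [174, 201, 249]
193 [160, 162, 157] [148, 151, 149] | 231 [52, 142, 250]
194 [183, 189, 190] [174, 180, 181] | 232 [49, 110, 218]
195 [194, 201, 203] [189, 195, 196] | 233 [45, 97, 186]
196 [188, 194, 196] [185, 191, 193] | 234 [41, 100, 192]
197 [185, 191, 193] [214, 222, 223] | 235 [16, 95, 202]
198 [183, 191, 193] [209, 216, 217] | 236 [224, 117, 140]
199 [184, 191, 193] [165, 170, 173] | 237 [247, 129, 52]
```

Emit:
arm_command --steps '[{"delta_pos": [0,10,2],"dr": [0,0,0]},{"delta_pos": [0,20,3],"dr": [0,0,0]},{"delta_pos": [0,26,0],"dr": [0,0,0]},{"delta_pos": [0,26,0],"dr": [0,0,0]},{"delta_pos": [0,26,0],"dr": [0,0,0]},{"delta_pos": [1,26,0],"dr": [0,0,0]},{"delta_pos": [1,26,0],"dr": [0,0,0]},{"delta_pos": [0,26,0],"dr": [0,0,0]},{"delta_pos": [0,26,0],"dr": [0,0,0]},{"delta_pos": [0,26,0],"dr": [0,0,0]},{"delta_pos": [0,22,0],"dr": [0,0,0]},{"delta_pos": [0,16,0],"dr": [0,0,0]},{"delta_pos": [0,9,0],"dr": [0,0,0]},{"delta_pos": [0,0,0],"dr": [0,0,0]},{"delta_pos": [0,0,0],"dr": [0,0,0]},{"delta_pos": [0,0,0],"dr": [0,0,0]}]'

```text
time_s: 26.2
position: [0.5115, 0.1614, 0.2267]
tool_rot: [[-0.002, 1.0, -0.001], [1.0, 0.002, -0.0], [-0.0, -0.001, -1.0]]
ft_force: [-0.8, 0.3, -2.1]
grip_width: 0.0224
```

The grey neck runs straight into the orange collar in the image (rows 184-187), with no bright rim or gap, so the tip is home. Lowering into the stand.

Emit:
arm_command --steps '[{"delta_pos": [0.5,1,-5],"dr": [0,0,0]},{"delta_pos": [0,0,-10],"dr": [0,0,0]},{"delta_pos": [0,0,-10],"dr": [0,0,0]},{"delta_pos": [0,0,-10],"dr": [0,0,0]},{"delta_pos": [0,0,-10],"dr": [0,0,0]},{"delta_pos": [0,0,-10],"dr": [0,0,0]},{"delta_pos": [0,0,0],"dr": [0,0,0]}]'

```text
time_s: 26.9
position: [0.5113, 0.1629, 0.1701]
tool_rot: [[-0.002, 1.0, -0.004], [1.0, 0.002, -0.0], [-0.0, -0.004, -1.0]]
ft_force: [0.6, 0.9, -1.8]
grip_width: 0.0223
```

Emit:
arm_command --steps '[{"delta_pos": [0,0,-8],"dr": [0,0,0]},{"delta_pos": [0,0,-8],"dr": [0,0,0]},{"delta_pos": [0,0,-8],"dr": [0,0,0]},{"delta_pos": [0,0,-8],"dr": [0,0,0]},{"delta_pos": [0,0,-8],"dr": [0,0,0]},{"delta_pos": [0,0,-6],"dr": [0,0,0]},{"delta_pos": [0,0,-2],"dr": [0,0,0]},{"delta_pos": [0,0,0],"dr": [0,0,0]}]'

```text
time_s: 27.7
position: [0.512, 0.163, 0.1235]
tool_rot: [[-0.002, 1.0, -0.001], [1.0, 0.002, -0.0], [-0.0, -0.001, -1.0]]
ft_force: [0.3, -0.1, -1.7]
grip_width: 0.022
```

Emit:
arm_command --steps '[{"delta_pos": [0,0,-1],"dr": [0,0,0]},{"delta_pos": [0,0,-1],"dr": [0,0,0]},{"delta_pos": [0,0,0],"dr": [0,0,0]}]'

```text
time_s: 28.0
position: [0.512, 0.163, 0.1218]
tool_rot: [[-0.002, 1.0, -0.001], [1.0, 0.002, -0.0], [-0.0, -0.001, -1.0]]
ft_force: [0.1, 0.1, -1.1]
grip_width: 0.0227
```

Emit:
arm_command --steps '[{"delta_pos": [0,0,-0.8],"dr": [0,0,0]},{"delta_pos": [0,0,-0.7],"dr": [0,0,0]},{"delta_pos": [0,0,0],"dr": [0,0,0]}]'

```text
time_s: 28.3
position: [0.5121, 0.163, 0.1203]
tool_rot: [[-0.002, 1.0, -0.001], [1.0, 0.002, -0.0], [-0.0, -0.001, -1.0]]
ft_force: [-0.3, -0.7, -0.3]
grip_width: 0.0222
```

Emit:
arm_command --steps '[{"delta_pos": [0,0,-0.5],"dr": [0,0,0]},{"delta_pos": [0,0,0],"dr": [0,0,0]}]'

```text
time_s: 28.5
position: [0.5121, 0.163, 0.1203]
tool_rot: [[-0.002, 1.0, -0.0], [1.0, 0.002, -0.0], [-0.0, -0.0, -1.0]]
ft_force: [-1.8, -0.2, 5.5]
grip_width: 0.0224
```

The flange is resting: position stopped at 0.1203, the same as before pickup. Opening and withdrawing.

Emit:
arm_command --steps '[{"delta_pos": [0,0,0],"dr": [0,0,0]},{"delta_pos": [0,0,0],"dr": [0,0,0]},{"delta_pos": [0,0,0],"dr": [0,0,0]},{"delta_pos": [0,0,0],"dr": [0,0,0]},{"delta_pos": [0,0,5],"dr": [0,0,0]},{"delta_pos": [0,0,10],"dr": [0,0,0]},{"delta_pos": [0,0,20],"dr": [0,0,0]},{"delta_pos": [0,0,25],"dr": [0,0,0]},{"delta_pos": [0,0,25],"dr": [0,0,0]},{"delta_pos": [0,0,25],"dr": [0,0,0]},{"delta_pos": [-10,-20,10],"dr": [0,0,0]},{"delta_pos": [-15,-30,0],"dr": [0,0,0]},{"delta_pos": [-15,-30,0],"dr": [0,0,0]},{"delta_pos": [-15,-30,0],"dr": [0,0,0]},{"delta_pos": [-10,-30,0],"dr": [0,0,0]},{"delta_pos": [0,-30,0],"dr": [0,0,0]},{"delta_pos": [0,-30,0],"dr": [0,0,0]},{"delta_pos": [0,0,0],"dr": [0,0,0]},{"delta_pos": [0,0,0],"dr": [0,0,0]}]' --grip 0.6

```text
time_s: 30.4
position: [0.447, -0.0372, 0.2403]
tool_rot: [[-0.001, 1.0, -0.0], [1.0, 0.001, -0.0], [-0.0, -0.0, -1.0]]
ft_force: [0.6, 0.4, -0.9]
grip_width: 0.0512
```

```bash
python3 - <<'E'
from h import *
s=env.get_image("scene"); t=env.get_image("top"); o=env.observe(); print(o["position"],o["ft_force"],o["time_s"]); cv2.imwrite("pics/s13.png",s)
for n,im in(("scene",s),("top",t)):
    h=cv2.cvtColor(im,cv2.COLOR_BGR2HSV); m=cv2.inRange(h,(6,150,100),(18,255,255)); k,_,st,ce=cv2.connectedComponentsWithStats(m); print(n,[(st[i].tolist(),ce[i].round(1)) for i in range(1,k) if st[i,4]>8])
    d=cv2.absdiff(im,cv2.imread(f"pics/{n}0.png")).max(2)>50; k,_,st,ce=cv2.connectedComponentsWithStats(d.astype(np.uint8)); print("diff",[st[i].tolist() for i in range(1,k) if st[i,4]>12])
print("end expect",proj("scene",[.512,.163,.03]),"collar",proj("scene",[.512,.163,.086]))
E
```

```text
[ 0.44693953 -0.03630703  0.24011093] [-0.77558087  0.80185056 -0.28243548] 30.5
scene [([242, 260, 10, 8, 60], array([246.6, 263.8])), ([205, 316, 14, 12, 139], array([211.5, 321.5])), ([209, 329, 13, 7, 15], array([215.3, 333.3]))]
diff [[310, 0, 330, 336, 28116], [365, 66, 9, 10, 47], [425, 101, 5, 6, 16], [436, 119, 10, 4, 21], [328, 143, 16, 17, 104], [360, 146, 23, 37, 298], [344, 182, 6, 18, 64], [347, 224, 13, 13, 130], [354, 224, 21, 27, 130], [389, 290, 205, 190, 13980], [615, 331, 25, 22, 84], [401, 336, 9, 9, 35], [456, 337, 5, 7, 14], [608, 396, 32, 70, 1151], [628, 404, 12, 14, 45], [487, 437, 6, 6, 20], [584, 445, 14, 9, 29], [592, 456, 9, 5, 15], [595, 461, 17, 12, 89]]
top [([230, 233, 6, 5, 24], array([232.7, 234.7])), ([16, 241, 5, 5, 18], array([ 17.8, 242.9])), ([186, 245, 8, 7, 45], array([189.4, 248.1]))]
diff [[294, 202, 14, 5, 51], [256, 208, 384, 272, 19234], [79, 320, 277, 160, 12712], [272, 339, 1, 25, 25], [243, 364, 51, 29, 352], [574, 420, 66, 60, 1456], [612, 432, 10, 48, 201], [637, 433, 3, 24, 45], [357, 439, 13, 41, 168], [286, 454, 12, 26, 174], [347, 459, 5, 21, 74], [269, 460, 18, 20, 226], [77, 467, 30, 13, 57], [341, 473, 4, 7, 22]]
end expect [254.50315486 322.73880604] collar [252.19550961 301.46451022]
```

The button is back at exactly its starting pixel (246.6,263.8), and nothing else changed apart from the orange tip's hole. One low-threshold check that the tip is hanging under the shelf.

```bash
python3 - <<'E'
import cv2,numpy as np
d=cv2.absdiff(cv2.imread("pics/s13.png"),cv2.imread("pics/scene0.png")).max(2)[250:365,205:300]>12
k,_,st,ce=cv2.connectedComponentsWithStats(d.astype(np.uint8)); print([(st[i]+[205,250,0,0,0]).tolist() for i in range(1,k) if st[i,4]>4])
s=cv2.imread("pics/s13.png");a=cv2.imread("pics/scene0.png")
for v in range(300,332,3): print(v,s[v,246:262:4].tolist(),a[v,246:262:4].tolist())
from rig import env
t=cv2.absdiff(env.get_image("top"),cv2.imread("pics/top0.png")).max(2)[200:300,215:275]>15
k,_,st,ce=cv2.connectedComponentsWithStats(t.astype(np.uint8)); print([(st[i]+[215,200,0,0,0]).tolist() for i in range(1,k) if st[i,4]>4])
E
```

```text
[[249, 250, 23, 12, 115], [236, 255, 41, 48, 731], [255, 264, 7, 5, 10], [205, 289, 83, 76, 2601], [297, 315, 3, 3, 5], [292, 319, 8, 24, 95], [291, 342, 9, 9, 16]]
300 [[107, 100, 99], [109, 104, 103], [106, 102, 100], [253, 253, 253]] [[124, 119, 119], [116, 110, 110], [70, 64, 63], [250, 251, 251]]
303 [[249, 249, 249], [251, 251, 251], [247, 247, 247], [246, 246, 246]] [[251, 251, 251], [252, 252, 252], [245, 245, 245], [242, 242, 242]]
306 [[247, 247, 247], [247, 247, 247], [246, 246, 246], [246, 246, 246]] [[246, 246, 245], [245, 246, 245], [242, 242, 242], [243, 243, 243]]
309 [[251, 251, 251], [247, 247, 247], [247, 247, 247], [247, 247, 247]] [[251, 251, 251], [246, 246, 246], [244, 244, 244], [244, 244, 244]]
312 [[195, 195, 196], [251, 251, 251], [248, 248, 248], [211, 211, 210]] [[179, 179, 179], [248, 248, 248], [247, 247, 247], [185, 185, 184]]
315 [[124, 118, 116], [189, 190, 190], [205, 205, 205], [153, 148, 145]] [[115, 110, 108], [173, 173, 173], [187, 187, 187], [141, 137, 135]]
318 [[126, 122, 119], [150, 156, 158], [166, 170, 171], [144, 135, 132]] [[116, 112, 109], [124, 118, 114], [142, 139, 137], [132, 125, 122]]
321 [[189, 180, 177], [130, 123, 122], [164, 171, 174], [144, 137, 135]] [[174, 166, 163], [120, 114, 112], [134, 128, 125], [133, 127, 124]]
324 [[209, 199, 195], [189, 179, 177], [159, 166, 168], [145, 137, 134]] [[192, 183, 179], [177, 169, 166], [118, 113, 111], [133, 126, 123]]
327 [[208, 199, 194], [209, 199, 195], [187, 179, 176], [125, 120, 118]] [[192, 183, 179], [192, 184, 180], [172, 165, 162], [115, 111, 108]]
330 [[207, 197, 194], [208, 199, 195], [208, 198, 194], [187, 179, 175]] [[191, 181, 178], [192, 183, 180], [192, 183, 179], [173, 165, 161]]
[[235, 232, 6, 8, 16], [229, 235, 4, 5, 7], [243, 234, 4, 6, 6], [234, 243, 4, 3, 5], [230, 244, 4, 5, 8], [256, 250, 19, 50, 514]]
```

A pale tip end shows under the shelf at column 254, down to about row 325. I expected row 323 plus the usual 2 px offset, so it is hanging at the right height. Handing in.

```bash
python3 -c "
from rig import env
print(env.close_job(), env.observe()['time_s'])"
```

```text
the job is handed in; nothing more can be done
the job is handed in; nothing more can be done
```

The short white pipette is back upright in its stand with the orange tip on it. I handed the job in at about 31 s of the 51 s allowed.

**What I did:** I centred the pipette in the gripper with two grips at right angles, then pressed it down into the orange tip. Resistance began about 6 mm before the shoulder. The push grew to about 16 N, then the motion stopped dead within 0.3 mm of the predicted height, and I held it to 27 N. I then lifted the tip out, put the pipette back in the stand and released it.

**Last checks:**
- **Pipette:** its button is at the same pixel as before I picked it up, within 0.3 px in both cameras.
- **Tip fit:** after the lift, the image showed the grey neck running straight into the collar with no gap.
- **Tip hanging:** its end shows below the shelf at the expected height, to within about 2 px.
- **Other things:** in the areas the arm did not block, only the emptied hole in the rack had changed. The arm hid much of the final pictures, and I did not check the green and black tips separately.

**Disagreements:**
- **Tool length:** the fingertips sat about 25–30 mm higher than the stated tool length implies. I caught this before gripping. It cost about 8 s, including probing towards the worktop to 8 mm below zero (reported height), which never made contact. I corrected the grasp height to match.
- **Scene camera:** it read heights about 5–9 mm low compared with the sizes given, so I relied on the top camera for positions.
- **Side force:** up to about 5 N while pressing the tip on, and I eased sideways to reduce it.

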